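# Lock the stamping turntable with its sprung slide

### The job

Lock the stamping turntable: push its dark wooden peg round clockwise until the notch in the dark steel rim plate faces the bolt, then push the red tab of the sprung slide all the way in and let it go, so that it springs back against its stop pin and stays latched half-way with the bolt in the notch. Nothing is to be picked up: the four clear blocks stay lying on the turntable, and the soap mold, the dish and the burnisher stay where they are.

Things in the scene. Friction and masses are not known exactly. Their poses are not given: they have to be found in the camera images.
- lockbase: fixed wooden base board of the turntable, 14 mm thick: a 236 mm round part and a 90 mm wide arm to its -y side carrying the lock. Origin: on the table top, under the turntable's axis. Own axes: z up; the lock lies on the -y side and its slide is pushed along +y, straight towards the turntable's axis.
- turntable (a joint): angle of the turntable, rad: 0 when its notch faces the bolt squarely, positive when it is turned anticlockwise from there (seen from above). It starts at 0.35 to 0.95, so it has to be turned clockwise; its stops are at -0.35 and 1.15. It turns with light friction (about 1 N at the peg) and stays where it is left. The notch has a V mouth that draws the bolt in from within about 0.08 rad of square.
- axis_top (a point): centre of the turntable's bamboo disc (220 mm across, 16 mm thick) on its top face, 46 mm above the table.
- peg_mid (a point): dark wooden push peg standing on the bamboo disc, 18 mm across, 45 mm tall (its foot 46 mm and its top 91 mm above the table), 92 mm from the turntable's axis; this point is on its axis half-way up. It turns with the turntable. With the turntable at 0 it lies 120 degrees anticlockwise from the base board's own +x.
- notch (a point): mouth of the V notch, 40 mm wide, in the dark steel rim plate that stands 36 mm out beyond the bamboo disc (plate 10 mm thick, top 28 mm above the table, outer edge 146 mm from the axis); this point is at mid-notch, 138 mm from the axis, on the plate's top face, and turns with the turntable.
- bolt_tip (a point): tip of the steel bolt, 9 mm thick, at the front of the sprung slide; 152 mm from the turntable's axis when the slide is home, 23 mm above the table.
- tab_push (a point): middle of the flat face to be pushed on the slide's red upright tab: the face that looks away from the turntable. The tab is 50 mm wide, 10 mm thick, from 28 to 78 mm above the table; this point is 55 mm above the table and, with the slide home, 255 mm from the turntable's axis. It is pushed straight towards that axis; behind it the table is free.
- slide (a joint): travel of the sprung slide in m: 0 fully out (home), 0.045 fully in against its end stop. A spring drives it back out (about 3 N at home, 7.5 N fully in). On the way in it lifts the stop pin over a tooth; beyond about 0.031 the pin drops behind the tooth, and once released the slide then comes back only to 0.030, half-way, and stays latched there. While the notch is not in front of the bolt it is stopped by the rim plate at about 0.006.
- stop_pin (a joint): lift of the spring-loaded stop pin in m: 0 fully down, about 0.010 on the crest of the tooth. It works by itself. The pin has a yellow head 16 mm across on the dark steel bolt housing (44 mm wide, top 50 mm above the table), 185 mm from the turntable's axis; the head's top is 72 mm above the table, 82 mm when lifted.
- block0: one of four clear acrylic stamp blocks, 40 x 40 x 15 mm, lying loose on the bamboo disc about 52 mm from its axis and riding round with it (top 61 mm above the table). Origin at the centre of its underside.
- block1: one of four clear acrylic stamp blocks, 40 x 40 x 15 mm, lying loose on the bamboo disc about 52 mm from its axis and riding round with it (top 61 mm above the table). Origin at the centre of its underside.
- block2: one of four clear acrylic stamp blocks, 40 x 40 x 15 mm, lying loose on the bamboo disc about 52 mm from its axis and riding round with it (top 61 mm above the table). Origin at the centre of its underside.
- block3: one of four clear acrylic stamp blocks, 40 x 40 x 15 mm, lying loose on the bamboo disc about 52 mm from its axis and riding round with it (top 61 mm above the table). Origin at the centre of its underside.
- mold: blue soap mold, an open box of 70 x 130 x 40 mm with three cells, loose on the table beside the lock. Origin at the centre of its underside.
- dish: white ceramic dish, 100 mm across, 30 mm high, loose on the table beside the turntable. Origin at the centre of its underside.
- burnisher: stainless spoon-shaped burnisher about 160 mm long, loose on the table near the lock. Origin on the table under its middle.
Not all that is in view belongs to the job. Leave any orange look-alike of the block3 alone.

How it is judged:
On the way:
1. the slide has been pushed in well past the stop pin (travel over 36 mm of 45) (value of joint slide above 0.036 m).
At the end, for the whole second after the job is handed in: Slide latched half-way at rest (travel 26 to 34 mm), stop pin down (lift under 3 mm), turntable square to the bolt within 0.05 rad, all blocks flat on the disc within 80 mm of its axis, mold, dish and burnisher within 20 mm of their starts (value of joint slide between 0.026 and 0.034 m and value of joint turntable between -0.05 and 0.05 rad and value of joint stop_pin below 0.003 m and velocity of joint slide between -0.005 and 0.005 m/s and horizontal distance between each of block0, block1, block2, block3 and axis_top below 0.08 m and height (world z) of block0 between 0.042 and 0.05 m and height (world z) of block1 between 0.042 and 0.05 m and height (world z) of block2 between 0.042 and 0.05 m and height (world z) of block3 between 0.042 and 0.05 m and distance of each of mold, dish, burnisher from where it was at the start of the episode below 0.02 m); the robot touches nothing.
It fails at once if a block is lifted or knocked off the turntable, or tipped (height (world z) of any of block0, block1, block2, block3 above 0.062 m or height (world z) of any of block0, block1, block2, block3 below 0.035 m or angle between any of block0, block1, block2, block3's own z axis and vertical above 0.35 rad).
It fails at once if the mold, the dish or the burnisher is moved more than 20 mm (distance of any of mold, dish, burnisher from where it was at the start of the episode above 0.02 m).
It also fails if it takes over 54 s, if anything falls off the work surface, if the arm or the gripper's body presses on something with over 40 N, if the wrist force passes 120 N, or if a joint passes its speed limit or range.

### The arm

A 6-joint arm with a two-finger parallel gripper is mounted at the origin on the work surface. World frame = base frame: x ahead of the robot, y to its left, z up, the work surface at z = 0. Lengths are in m, angles in rad, forces in N, time in s.
With the tool pointing down it reaches from about 0.3 to 0.775 m from the base axis. Payload 14.6 kg.
Tool frame: the origin (TCP) lies between the finger pads; the fingertips stand 8 mm ahead of it and the grasp point (between the pads) lies 11 mm behind it; x points along the fingers, y is the direction in which the jaws open and shut, and the axes are right-handed (so a half turn about x gives the same grasp; the last joint's range is limited). The gripper opens to 94 mm and grips with 3 to 60 N. Pads are 16 mm wide; open, the fingers measure 119 mm over their backs; the gripper's body (75 mm by 177 mm) begins 78 mm behind the grasp point.
Start: joints at [-1.29, 0.3, 1.521, -0, 1.321, -0.067], TCP at [0.187, -0.517, 0.213] pointing down, gripper open.
Joint ranges: [-3.03, 3.03], [-0.79, 2.21], [0.23, 2.52], [-1.04, 4.18], [0, 3.07], [-2.55, 2.55]. Speed limits (rad/s): [2.22, 2.22, 2.57, 3.14, 3.14, 3.14].

### API

Orientations are given as [roll, pitch, yaw] about the fixed x, y, z axes, in that order (R = Rz(yaw) Ry(pitch) Rx(roll)).
In Python, from station import ctrl gives the robot as it stands.
- The arm moves only by the shell command python3 -m creep 'ROWS' [FORCE]. ROWS is a JSON object of lists of equal length, an entry for each row: "hand": the closure, from -1 (fully open) to 1 (shut); "slide": the shift along the tool's x, y, z in m, a list of three; "spin": the turn about the tool's x in degrees. A call has 1 to 12 rows; each row is the pose to reach, as a shift and turn from the pose commanded when the call began, along the tool's axes at that moment; what a row does not reach only later rows make up. A row lasts 1/12 s, in which the tool goes at most 41.7 mm and 7.16 degrees, less where a joint would pass 70% of its speed; a pose out of reach is approached as far as the arm can. A call with a gripper value outside its range is refused whole. The fingers move at their own pace and stop on an object; FORCE is the grip in N (left out, the last holds). Time passes only in rows, so rows that repeat a pose let the fingers close. It gives the time, the measured TCP pose, the force and the opening at its end, in the units of the state.
- ctrl.get_obs(): the state, without advancing time (a new reading comes with each control period).
- ctrl.camera(name): name is "scene" or "top" or "wrist"; returns the picture (384x512x3 uint8, red, green, blue); there is no depth.
- ctrl.calibration(name): a dict with "K" (3x3 intrinsics, pixels), "k1" (the pictures are not rectified: a ray, as slopes to the right and down, at radius r is drawn at 1 + k1 r^2 times it, then the intrinsics apply), "R" (3x3) and "t" (3): a world point X has camera coordinates R X + t. Camera axes: x right, y down, z forward; pixel columns grow to the right and rows downward; lengths in m; the calibration is good to about 2 mm. A picture is of the moment at which its call begins: read the wrist's pose just before it. calibration takes no time and is no camera call; for the wrist camera it gives the pose at the moment of the call.
- ctrl.hand_in(): hands the job in, once; it reports no verdict.
The state is a dict: "time_s": time; "qpos": joint angles; "joint_vel": joint speeds; "tau": joint torques, N m; "ee_pos": TCP position; "eef_rot": TCP orientation; "force": force on the tool from outside, world axes, zero at the start; "moment": the same for the moment, N m; "grip_width": finger opening in m.
Only numpy, scipy, OpenCV 4.12 (cv2) and the standard library are available. Lean on these libraries where they do the work, as an engineer would, in place of code of your own. Each camera call takes 0.05 s, during which the arm holds its last target.

## Working session

There is one attempt and no reset: what is moved stays moved. The work goes in short steps, Python scripts to look and compute and a shell command to move; the robot and the scene stay as the last step left them, time stands still between calls to the robot, and variables do not carry over. Pictures are saved under pics/ and viewed, and the job is handed in when it is done.

```bash
ls; mkdir -p pics; python3 - <<'E'
from station import ctrl
import cv2
o=ctrl.get_obs();print(o)
for n in("scene","top"):
    cv2.imwrite(f"pics/{n}0.png",ctrl.camera(n)[:,:,::-1]);print(n,ctrl.calibration(n))
E
```

```text
pics
{'time_s': 0.0, 'qpos': array([-1.28958050e+00,  3.00456942e-01,  1.52157316e+00,  1.64602359e-05,
        1.32065357e+00, -6.66123144e-02]), 'joint_vel': array([-7.26724188e-05,  2.73285605e-04, -6.42557999e-04, -1.27644081e-03,
        3.24114991e-04, -6.42182852e-04]), 'tau': array([-2.28981611e-03, -5.31809413e+01, -3.52736485e+01,  7.07020448e-02,
        2.44333141e-02, -1.24155740e-04]), 'ee_pos': array([ 0.18739985, -0.51683601,  0.21289743]), 'eef_rot': array([-1.65202105,  1.5697052 ,  1.83739566]), 'force': array([-0.73021125, -0.33514114,  0.02913878]), 'moment': array([-0.00467292,  0.01359416,  0.03459503]), 'grip_width': 0.09393632086035145}
scene {'K': array([[485.86360368,   0.        , 244.89878857],
       [  0.        , 485.86360368, 189.77394279],
       [  0.        ,   0.        ,   1.        ]]), 'k1': 0.05870148598990314, 'R': array([[-0.54641186,  0.83748849, -0.00686296],
       [ 0.68549303,  0.44250581, -0.57817637],
       [-0.48117916, -0.32062694, -0.81588295]]), 't': array([ 0.27916443, -0.35981671,  1.32687525])}
top {'K': array([[492.10734549,   0.        , 249.84321308],
       [  0.        , 492.10734549, 190.9220891 ],
       [  0.        ,   0.        ,   1.        ]]), 'k1': 0.06679800382563539, 'R': array([[ 0.00619259, -0.9999587 ,  0.00665253],
       [-0.99586791, -0.00676974, -0.09056085],
       [ 0.09060214, -0.00606423, -0.9958687 ]]), 't': array([0.02786484, 0.58163025, 1.04330919])}
```

View pics/scene0.png

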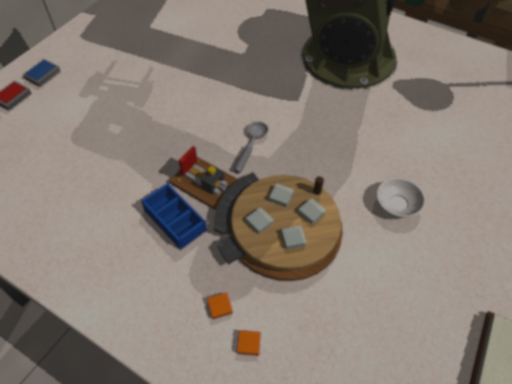

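View pics/top0.png

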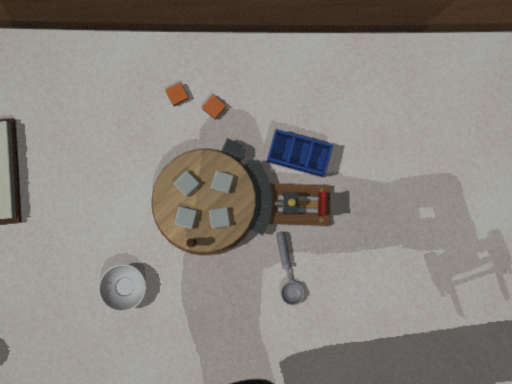

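The top view shows the disc centred near (205,201), the peg at about (192,243), the red tab at about (323,204), the pin head at (292,203), the mold at (300,152), the burnisher from (284,235) to (292,293) and the dish at (124,287). The two orange squares at (177,94) and (214,107) are look-alikes lying on the table, and I will not touch them. Next I'll measure.

```bash
cat > h.py <<'E'
from station import ctrl
import numpy as np, cv2
def ray(cal,uv):
    k=cal["k1"];K=cal["K"]
    p=cv2.undistortPoints(np.array([[uv]],float),K,np.array([k,0,0,0,0.]))[0,0]
    d=cal["R"].T@np.array([p[0],p[1],1]);c=-cal["R"].T@cal["t"];return c,d
def onz(cal,uv,z):
    c,d=ray(cal,uv);return c+d*(z-c[2])/d[2]
def proj(cal,X):
    x=cal["R"]@np.array(X,float)+cal["t"];p=x[:2]/x[2];p=p*(1+cal["k1"]*(p@p))
    return cal["K"][:2,:2]@p+cal["K"][:2,2]
def tri(c1,uv1,c2,uv2):
    a,d=ray(c1,uv1);b,e=ray(c2,uv2)
    d=d/np.linalg.norm(d);e=e/np.linalg.norm(e)
    s=np.linalg.lstsq(np.c_[d,-e],b-a,rcond=None)[0]
    p,q=a+d*s[0],b+e*s[1];return (p+q)/2,np.linalg.norm(p-q)
def big(m):
    n,l,s,c=cv2.connectedComponentsWithStats(m.astype(np.uint8))
    return [(tuple(np.round(c[i],1)),s[i].tolist()) for i in np.argsort(-s[1:,4])[:4]+1],l
E
python3 - <<'E'
from h import *
for n in("top","scene"):
    im=cv2.imread(f"pics/{n}0.png");h=cv2.cvtColor(im,cv2.COLOR_BGR2HSV)
    H,S,V=cv2.split(h)
    print(n,"red",big(((H<5)|(H>172))&(S>150)&(V>60))[0])
    print("yel",big((H>22)&(H<35)&(S>150))[0])
    print("disc",big((H>8)&(H<24)&(S>70)&(V>90))[0][:3])
im=cv2.imread("pics/top0.png")
cv2.imwrite("pics/topc.png",cv2.resize(im[120:270,140:340],None,fx=4,fy=4,interpolation=cv2.INTER_CUBIC))
im=cv2.imread("pics/scene0.png")
cv2.imwrite("pics/scec.png",cv2.resize(im[135:285,155:355],None,fx=4,fy=4,interpolation=cv2.INTER_CUBIC))
E
```

```text
top red [((np.float64(322.0), np.float64(203.4)), [318, 191, 8, 25, 162])]
yel [((np.float64(290.0), np.float64(201.0)), [290, 201, 1, 1, 1]), ((np.float64(292.0), np.float64(200.0)), [292, 200, 1, 1, 1]), ((np.float64(293.0), np.float64(203.0)), [293, 203, 1, 1, 1])]
disc [((np.float64(202.3), np.float64(199.8)), [152, 149, 103, 105, 6201]), ((np.float64(213.4), np.float64(106.3)), [202, 95, 24, 24, 330]), ((np.float64(176.2), np.float64(93.2)), [165, 82, 24, 23, 323])]
scene red [((np.float64(10.5), np.float64(92.0)), [0, 83, 25, 20, 269]), ((np.float64(187.7), np.float64(160.1)), [179, 147, 18, 27, 261])]
yel [((np.float64(211.4), np.float64(169.8)), [208, 166, 8, 8, 45])]
disc [((np.float64(287.5), np.float64(224.7)), [232, 175, 111, 99, 6001]), ((np.float64(248.4), np.float64(342.4)), [236, 330, 25, 26, 581]), ((np.float64(219.4), np.float64(305.0)), [206, 292, 27, 27, 525])]
```

View pics/topc.png

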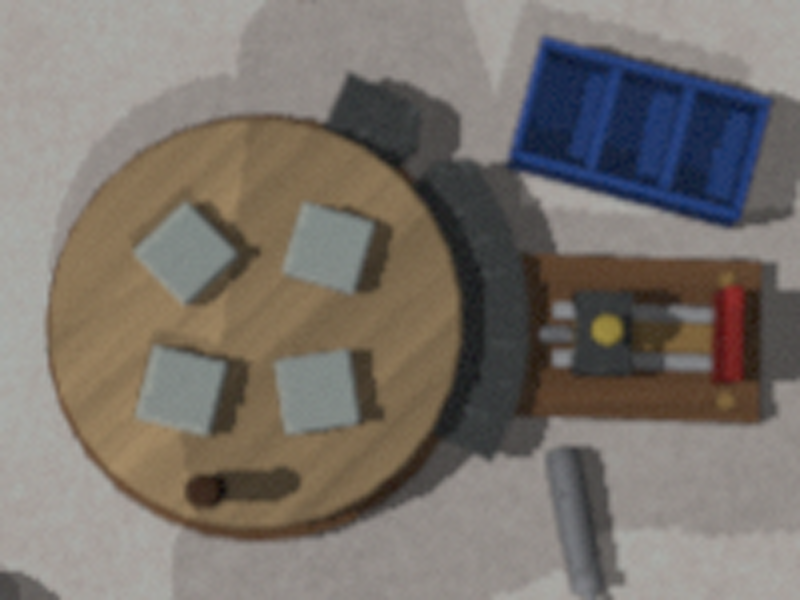

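View pics/scec.png

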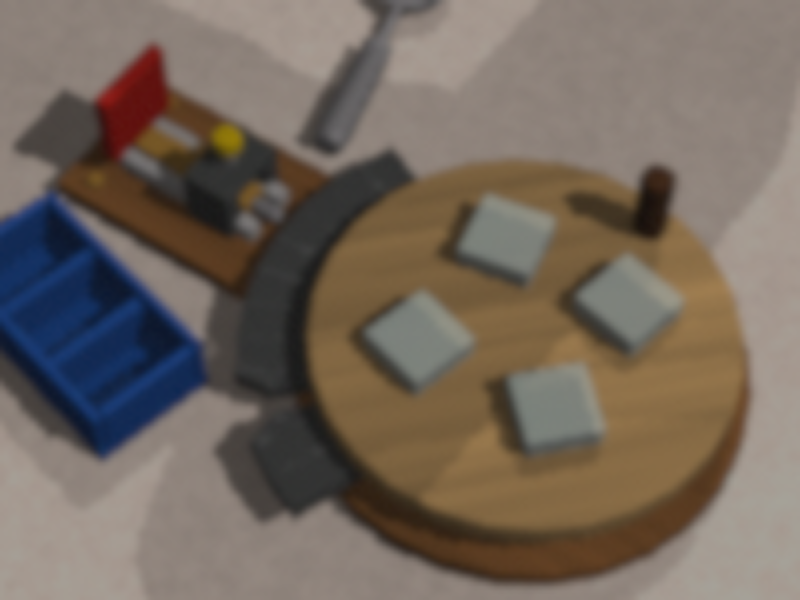

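```bash
python3 - <<'E'
from h import *
ct,cs=ctrl.calibration("top"),ctrl.calibration("scene")
for n,c in(("top",ct),("scene",cs)):
    im=cv2.imread(f"pics/{n}0.png");H,S,V=cv2.split(cv2.cvtColor(im,cv2.COLOR_BGR2HSV))
    l=((H>8)&(H<24)&(S>70)&(V>100)).astype(np.uint8)
    k=cv2.findContours(cv2.morphologyEx(l,cv2.MORPH_OPEN,np.ones((3,3))),cv2.RETR_EXTERNAL,cv2.CHAIN_APPROX_NONE)[0]
    k=max(k,key=cv2.contourArea);k=cv2.convexHull(k)[:,0]
    P=np.array([onz(c,p,.046)[:2] for p in k],np.float32)
    e=cv2.fitEllipse(P);print(n,"disc",e, cv2.minEnclosingCircle(P))
axis=None
print("pegtop top",onz(ct,(191.2,242),.091),"scene",onz(cs,(155+658/4,135+176/4),.091))
pt=lambda x,y:(140+x/4,120+y/4); ps=lambda x,y:(155+x/4,135+y/4)
# tab top edge, far face edges: top view: outer edge corners of top
for q in[(748,289),(747,382),(717,287),(716,382)]:print("tab top",onz(ct,pt(*q),.078))
for q in[(100,97),(157,45)]:print("tab scene top",onz(cs,ps(*q),.078))
print("pin",onz(ct,pt(607,329),.072),onz(cs,ps(228,138),.070))
# base board arm corners z=.014 
for q in[(527,257),(761,262),(761,421),(522,415)]:print("arm",onz(ct,pt(*q),.014))
for q in[(345,75),(425,95),(415,165),(420,175),(515,230)]:print("plate",onz(ct,pt(*q),.028))
for q in[(565,450),(585,600)]:print("burn",onz(ct,pt(*q),.01))
print("dish",onz(ct,(124,287),.02)); 
for q in[(545,40),(770,95),(735,222),(512,165)]:print("mold",onz(ct,pt(*q),.04))
for q in[(188,250),(330,248),(182,388),(320,388)]:print("block",onz(ct,pt(*q),.061))
print(ctrl.calibration("wrist"))
E
```

```text
top disc ((0.5589789748191833, 0.131636843085289), (0.21658962965011597, 0.2203776240348816), 60.60115432739258) ((0.55841064453125, 0.1326989084482193), 0.11110816150903702)
scene disc ((0.5609493255615234, 0.13334518671035767), (0.21600063145160675, 0.22091946005821228), 175.82460021972656) ((0.5598627924919128, 0.1349831223487854), 0.11196167021989822)
pegtop top [0.47127356 0.14970729 0.091     ] scene [0.47099281 0.15353292 0.091     ]
tab top [ 0.57506192 -0.12748951  0.078     ]
tab top [ 0.52704077 -0.12656617  0.078     ]
tab top [ 0.57599023 -0.11151212  0.078     ]
tab top [ 0.52692224 -0.11065238  0.078     ]
tab scene top [ 0.57490522 -0.12093747  0.078     ]
tab scene top [ 0.52975788 -0.11709956  0.078     ]
pin [ 0.55425693 -0.05522578  0.072     ] [ 0.55581474 -0.05249408  0.07      ]
arm [ 0.5976338  -0.01657331  0.014     ]
arm [ 0.59573174 -0.1451973   0.014     ]
arm [ 0.50851795 -0.14439267  0.014     ]
arm [ 0.51083681 -0.01401573  0.014     ]
plate [0.69557737 0.08399514 0.028     ]
plate [0.68484933 0.04015451 0.028     ]
plate [0.64618076 0.04534552 0.028   
[... 279 characters left out ...]
14629994  0.04      ]
mold [ 0.61457197 -0.12700365  0.04      ]
mold [ 0.64472838 -0.00704474  0.04      ]
block [0.59515681 0.16405108 0.061     ]
block [0.5967461  0.08952513 0.061     ]
block [0.52269072 0.1658668  0.061     ]
block [0.52310583 0.09391269 0.061     ]
{'K': array([[318.69296338,   0.        , 255.07968114],
       [  0.        , 318.69296338, 189.70524288],
       [  0.        ,   0.        ,   1.        ]]), 'k1': 0.014951614908962371, 'R': array([[ 3.41075396e-01, -9.40035943e-01, -2.32075559e-05],
       [-9.04709069e-01, -3.28264369e-01,  2.71558473e-01],
       [-2.55282343e-01, -9.26009175e-02, -9.62421942e-01]]), 't': array([-0.54989965, -0.02932657,  0.39128708])}
```

```bash
cat >> h.py <<'E'
from scipy.spatial.transform import Rotation as Ro
def tool():
    o=ctrl.get_obs();return np.array(o["ee_pos"]),Ro.from_euler("xyz",o["eef_rot"]).as_matrix(),o
def rel(target,ang=None):
    """shift in tool axes to TCP target, spin to bring tool z to heading ang (deg)"""
    p,R,o=tool();print("t",round(o["time_s"],2),"p",p.round(4),"F",o["force"].round(1))
    print("shift mm",((R.T@(np.array(target)-p))*1000).round(1))
    h=np.degrees(np.arctan2(R[1,2],R[0,2]));print("z heading",h.round(1))
    if ang is not None:
        # +spin about tool x (down) turns heading negative
        print("spin",((h-ang+180)%360-180).round(1) if R[2,0]<0 else None)
E
python3 - <<'E'
from h import *
p,R,o=tool();print(R.round(3))
ax=np.array([.5595,.1325]);
psi=-.02
def peg(th): a=np.radians(120)+psi+th;return ax+.092*np.array([np.cos(a),np.sin(a)])
for th in(.85,.6,.4,.2,0):
  n=np.array([np.cos(np.radians(53)),np.sin(np.radians(53))]);print(th,peg(th).round(4),"pusher ctr",(peg(th)-n*.017).round(4))
rel([.458,.115,.213],53);rel([.458,.115,.213],53-180)
E
```

```text
[[-0.     0.341 -0.94 ]
 [ 0.001 -0.94  -0.341]
 [-1.    -0.001 -0.   ]]
0.85 [0.4697 0.1523] pusher ctr [0.4594 0.1387]
0.6 [0.4774 0.1739] pusher ctr [0.4671 0.1604]
0.4 [0.4872 0.1894] pusher ctr [0.477  0.1759]
0.2 [0.5    0.2027] pusher ctr [0.4897 0.1891]
0 [0.5151 0.2131] pusher ctr [0.5049 0.1995]
t 0.1 p [ 0.1874 -0.5169  0.213 ] F [0.2 0.5 1.1]
shift mm [ 5.000e-01 -5.018e+02 -4.698e+02]
z heading -160.1
spin 146.9
t 0.1 p [ 0.1874 -0.5169  0.213 ] F [0.2 0.5 1.1]
shift mm [ 5.000e-01 -5.018e+02 -4.698e+02]
z heading -160.1
spin -33.1
```

```bash
python3 -m creep '{"hand":[1,1,1,1,1,1,1,1,1,1,1,1],"slide":[[0,-10,-9],[0,-30,-28]],"spin":[0,0]}' 2>&1 | head -5; python3 -m creep '{"hand":[1,1,1,1,1,1,1,1,1,1,1,1],"slide":[[0,-0.01,-0.01],[0,-0.03,-0.028],[0,-0.05,-0.047],[0,-0.075,-0.07],[0,-0.1,-0.094],[0,-0.125,-0.117],[0,-0.15,-0.14],[0,-0.175,-0.164],[0,-0.2,-0.187],[0,-0.225,-0.211],[0,-0.245,-0.23],[0,-0.25,-0.235]],"spin":[0,0,0,0,0,0,0,0,0,0,0,0]}' 10
```

```text
invalid input at $.slide: expected 12 entries
time_s: 1.1
ee_pos: [0.3239, -0.1992, 0.2134]
eef_rot: [-2.416, 1.57, 1.076]
force: [0.5, -0.1, -0.2]
grip_width: 0.0176
```

```bash
python3 - <<'E'
from h import *
rel([.458,.110,.213],-127)
E
```

```text
t 1.1 p [ 0.3239 -0.1992  0.2134] F [ 0.5 -0.1 -0.2]
shift mm [   0.6 -244.4 -232. ]
z heading -159.9
spin -32.9
```

```bash
python3 -m creep '{"hand":[1,1,1,1,1,1,1,1,1,1,1,1],"slide":[[0,-0.01,-0.01],[0,-0.03,-0.028],[0,-0.05,-0.047],[0,-0.075,-0.07],[0,-0.1,-0.094],[0,-0.125,-0.117],[0,-0.15,-0.14],[0,-0.175,-0.164],[0,-0.2,-0.187],[0,-0.225,-0.211],[0,-0.24,-0.227],[0,-0.244,-0.232]],"spin":[0,0,-3,-7,-11,-15,-19,-23,-27,-31,-33,-33]}' 10; python3 - <<'E'
from h import *
rel([.458,.120,.074],-127)
c=ctrl.calibration("wrist");cv2.imwrite("pics/w1.png",ctrl.camera("wrist")[:,:,::-1])
for n in("top",): cv2.imwrite("pics/t1.png",cv2.resize(ctrl.camera(n)[100:300,120:340,::-1],None,fx=3,fy=3))
E
```

```text
time_s: 2.1
ee_pos: [0.4589, 0.1086, 0.213]
eef_rot: [-1.031, 1.57, 3.038]
force: [-0.6, 0.3, -0.6]
grip_width: 0.0005
t 2.1 p [0.4589 0.1086 0.213 ] F [-0.6  0.3 -0.6]
shift mm [139.   -7.4  -8.6]
z heading -126.8
spin 0.2
```

View pics/w1.png

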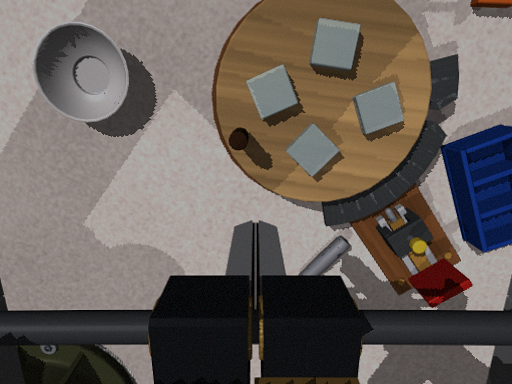

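View pics/t1.png

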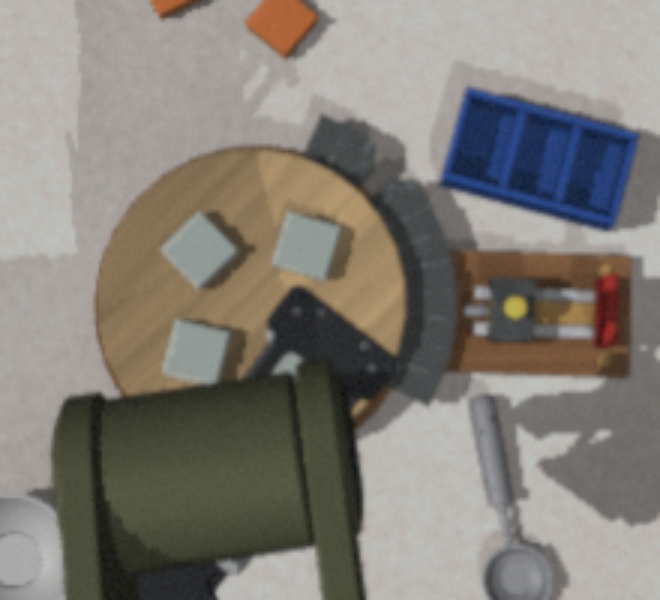

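```bash
python3 - <<'E'
from h import *
c=ctrl.calibration("wrist")
print("peg top",onz(c,(238,135),.091),"pin",onz(c,(419,246),.072))
for q in[(437,120),(426,117),(445,150),(430,127)]:print("notch?",onz(c,q,.028))
im=cv2.imread("pics/w1.png")
cv2.imwrite("pics/w1c.png",cv2.resize(im[20:220,210:480],None,fx=2.9,fy=2.9,interpolation=cv2.INTER_CUBIC))
E
```

```text
peg top [0.47383811 0.15391236 0.091     ] pin [ 0.55385516 -0.05647179  0.072     ]
notch? [0.64989529 0.03252635 0.028     ]
notch? [0.64197867 0.04254492 0.028     ]
notch? [ 0.64133198 -0.0021016   0.028     ]
notch? [0.64027412 0.03042506 0.028     ]
```

View pics/w1c.png

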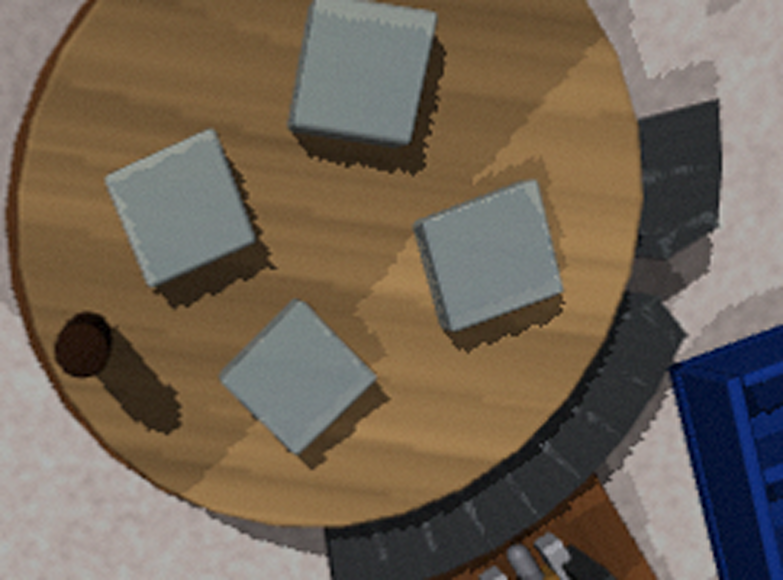

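```bash
cat >> h.py <<'E'
ax=np.array([.5595,.1325]);psi=-.02
def peg(th): a=np.radians(120)+psi+th;return ax+.092*np.array([np.cos(a),np.sin(a)])
N=np.array([np.cos(np.radians(53)),np.sin(np.radians(53))])
E
python3 - <<'E'
from h import *
rel([.4485,.1215,.074],-127)
p,R,o=tool()
s=np.array([.4485,.1215,.074])
for th in(.85,.75,.65,.55,.45,.35,.25,.15,.1,.05,0):
  t=np.r_[peg(th)-N*.017,.074];print(th,(R.T@(t-s)*1000).round(1))
E
```

```text
t 2.2 p [0.4582 0.1067 0.2129] F [ 0.1 -0.8  0.3]
shift mm [138.9 -16.6  -6.1]
z heading -127.1
spin -0.1
0.85 [ -0.   -1.7 -20.4]
0.75 [ -0.   -5.1 -28.9]
0.65 [ -0.   -7.6 -37.7]
0.55 [ -0.   -9.3 -46.8]
0.45 [ -0.  -10.  -55.9]
0.35 [ -0.   -9.8 -65.1]
0.25 [ -0.1  -8.7 -74.3]
0.15 [ -0.1  -6.7 -83.2]
0.1 [ -0.1  -5.3 -87.6]
0.05 [ -0.1  -3.8 -92. ]
0 [ -0.1  -2.  -96.2]
```

```bash
python3 -m creep '{"hand":[1,1,1,1,1,1,1,1,1,1,1,1],"slide":[[0,-0.008,-0.003],[0.01,-0.017,-0.006],[0.025,-0.017,-0.006],[0.045,-0.017,-0.006],[0.065,-0.017,-0.006],[0.085,-0.017,-0.006],[0.105,-0.017,-0.006],[0.12,-0.017,-0.006],[0.13,-0.017,-0.006],[0.136,-0.017,-0.006],[0.139,-0.017,-0.006],[0.139,-0.017,-0.006]],"spin":[0,0,0,0,0,0,0,0,0,0,0,0]}'; python3 - <<'E'
from h import *
rel(np.r_[peg(.85)-N*.017,.074])
cv2.imwrite("pics/w2.png",ctrl.camera("wrist")[:,:,::-1])
E
```

```text
time_s: 3.2
ee_pos: [0.448, 0.1214, 0.0744]
eef_rot: [-0.687, 1.571, -2.905]
force: [0.3, -0.1, -0.6]
grip_width: 0.0004
t 3.2 p [0.448  0.1214 0.0744] F [ 0.3 -0.1 -0.6]
shift mm [  0.4  -1.3 -20.7]
z heading -127.1
```

View pics/w2.png

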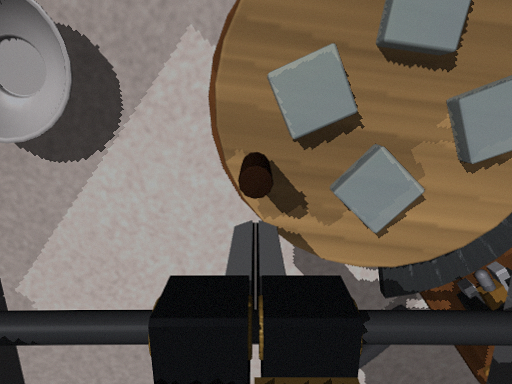

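The peg at (255,178) is straight ahead of the closed fingertips at (255,225), and the tips clear the blocks. I'll push now.

```bash
python3 -m creep '{"hand":[1,1,1,1,1,1,1,1,1,1,1,1],"slide":[[0,0,-0.005],[0,-0.001,-0.011],[0,-0.001,-0.016],[0,-0.002,-0.02],[0,-0.004,-0.025],[0,-0.005,-0.03],[0,-0.007,-0.035],[0,-0.008,-0.04],[0,-0.009,-0.045],[0,-0.01,-0.05],[0,-0.01,-0.054],[0,-0.01,-0.056]],"spin":[0,0,0,0,0,0,0,0,0,0,0,0]}'; python3 - <<'E'
from h import *
c=ctrl.calibration("wrist")
rel(np.r_[peg(.15)-N*.017,.074])
cv2.imwrite("pics/w3.png",ctrl.camera("wrist")[:,:,::-1])
E
```

```text
time_s: 4.25
ee_pos: [0.4743, 0.1728, 0.0745]
eef_rot: [2.702, 1.571, 0.485]
force: [-1.7, -1.4, -0.6]
grip_width: 0.0007
t 4.25 p [0.4743 0.1728 0.0745] F [-1.7 -1.4 -0.6]
shift mm [  0.5   3.6 -26.8]
z heading -127.1
```

View pics/w3.png

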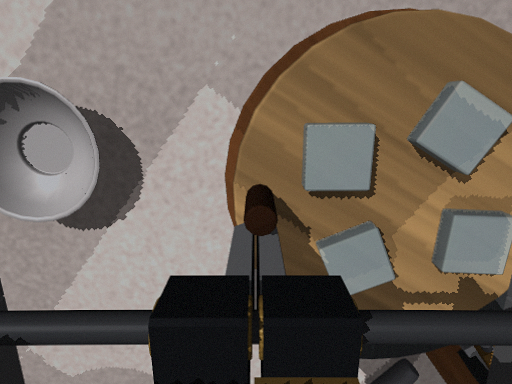

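```bash
python3 -m creep '{"hand":[1,1,1,1,1,1,1,1,1,1],"slide":[[0,0,-0.004],[0,0,-0.008],[0,0.001,-0.012],[0,0.001,-0.016],[0,0.002,-0.02],[0,0.003,-0.023],[0,0.003,-0.026],[0,0.004,-0.028],[0,0.004,-0.028],[0,0.004,-0.028]],"spin":[0,0,0,0,0,0,0,0,0,0]}'; python3 - <<'E'
from h import *
rel(np.r_[peg(0)-N*.017,.074])
cv2.imwrite("pics/w4.png",ctrl.camera("wrist")[:,:,::-1])
im=ctrl.camera("top")[:,:,::-1];cv2.imwrite("pics/t4f.png",im)
cv2.imwrite("pics/t4.png",cv2.resize(im[100:300,120:340],None,fx=3,fy=3))
im=ctrl.camera("scene")[:,:,::-1];cv2.imwrite("pics/s4f.png",im)
cv2.imwrite("pics/s4.png",cv2.resize(im[135:285,155:355],None,fx=4,fy=4,interpolation=cv2.INTER_CUBIC))
E
```

```text
time_s: 5.13
ee_pos: [0.4941, 0.1923, 0.0745]
eef_rot: [2.789, 1.571, 0.572]
force: [-0.6, 0.9, -0.2]
grip_width: 0.0005
t 5.13 p [0.4941 0.1923 0.0745] F [-0.6  0.9 -0.2]
shift mm [  0.5   4.2 -12.2]
z heading -127.1
```

View pics/t4.png

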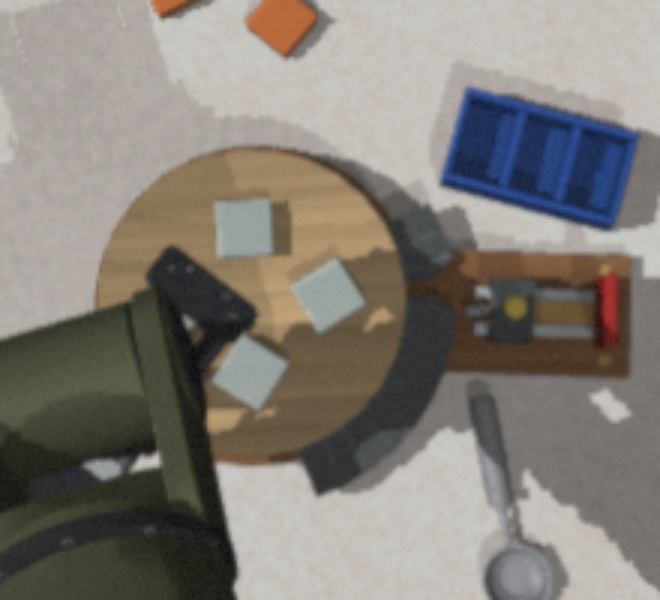

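View pics/s4.png

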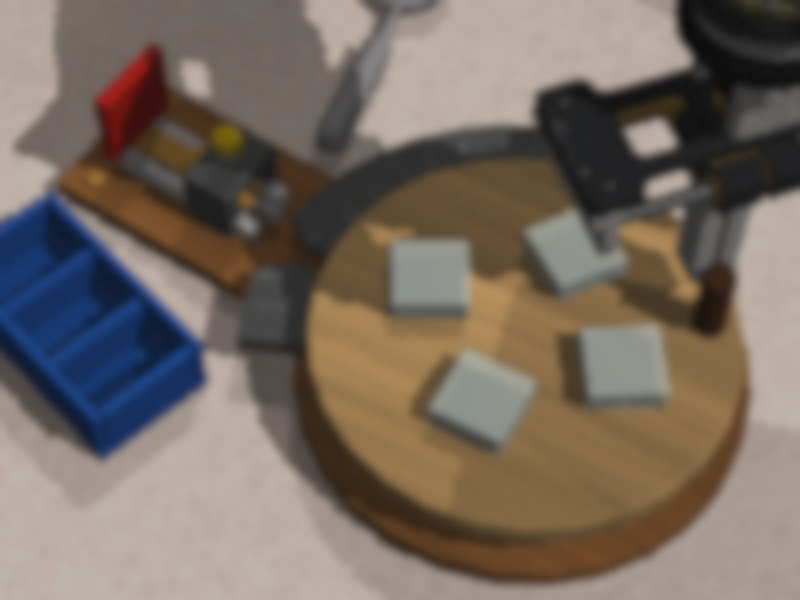

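View pics/w4.png

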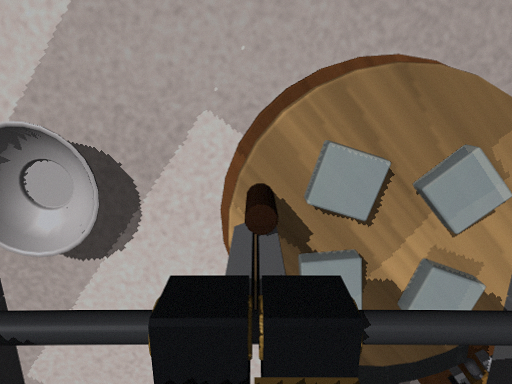

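```bash
python3 - <<'E'
from h import *
cs,cw,ct=[ctrl.calibration(n) for n in("scene","wrist","top")]
def th(P): d=P[:2]-ax;return np.arctan2(d[1],d[0])-np.radians(120)-psi,np.hypot(*d)
for P in(onz(cs,(155+718/4,135+272/4),.091),onz(cw,(261,214),.091)):print(P.round(4),th(P))
# notch mouth corners in top (crop 3x, off 120,100)
for q in[(455,250),(456,297),(440,277),(410,280),(412,298)]:
    P=onz(ct,(120+q[0]/3,100+q[1]/3),.028);d=P[:2]-ax;print(P.round(4),np.arctan2(d[1],d[0])+np.pi/2-psi,np.hypot(*d))
im=cv2.imread("pics/t4f.png");cv2.imwrite("pics/t4z.png",cv2.resize(im[160:240,230:340],None,fx=7,fy=7,interpolation=cv2.INTER_CUBIC))
E
```

```text
[0.5066 0.2052 0.091 ] (np.float64(0.12574665952746586), np.float64(0.08989863819190327))
[0.5091 0.2077 0.091 ] (np.float64(0.08745283232857569), np.float64(0.09051316789674563))
[ 0.5982 -0.0157  0.028 ] 0.2752523478844384 0.15313869722204373
[ 0.564  -0.0165  0.028 ] 0.05040380534657095 0.14904241288495834
[ 0.5785 -0.0049  0.028 ] 0.157122872320796 0.13867232580311933
[0.5761 0.0168 0.028 ] 0.16278369915893795 0.11687157998102678
[0.5631 0.0153 0.028 ] 0.05064062485309838 0.11724609664282745
```

View pics/t4z.png

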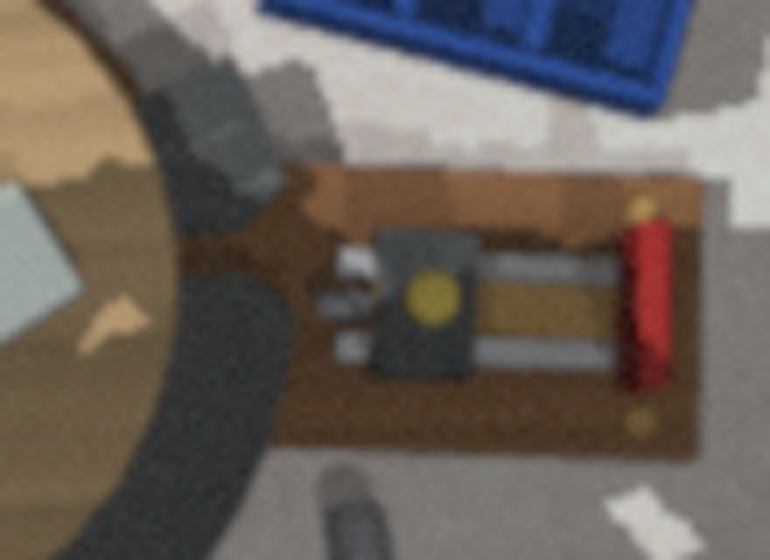

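```bash
python3 -m creep '{"hand":[1,1,1,1,1,1,1,1],"slide":[[0,0.001,-0.003],[0,0.001,-0.005],[0,0.002,-0.007],[0,0.003,-0.009],[0,0.004,-0.0105],[0,0.004,-0.0105],[0,0.004,-0.0105],[0,0.004,-0.0105]],"spin":[0,0,0,0,0,0,0,0]}'; python3 - <<'E'
from h import *
rel(np.r_[peg(0)-N*.017,.074])
cv2.imwrite("pics/w5.png",ctrl.camera("wrist")[:,:,::-1])
im=ctrl.camera("top")[:,:,::-1];cv2.imwrite("pics/t5f.png",im)
cv2.imwrite("pics/t5z.png",cv2.resize(im[160:240,230:340],None,fx=7,fy=7,interpolation=cv2.INTER_CUBIC))
im=ctrl.camera("scene")[:,:,::-1]
cv2.imwrite("pics/s5.png",cv2.resize(im[135:285,155:355],None,fx=4,fy=4,interpolation=cv2.INTER_CUBIC))
E
```

```text
time_s: 5.95
ee_pos: [0.5036, 0.1982, 0.0744]
eef_rot: [2.486, 1.571, 0.268]
force: [0.2, 0.7, -0.4]
grip_width: 0.0004
t 5.95 p [0.5036 0.1982 0.0744] F [ 0.2  0.7 -0.4]
shift mm [ 0.4  0.2 -1.8]
z heading -127.1
```

View pics/t5z.png

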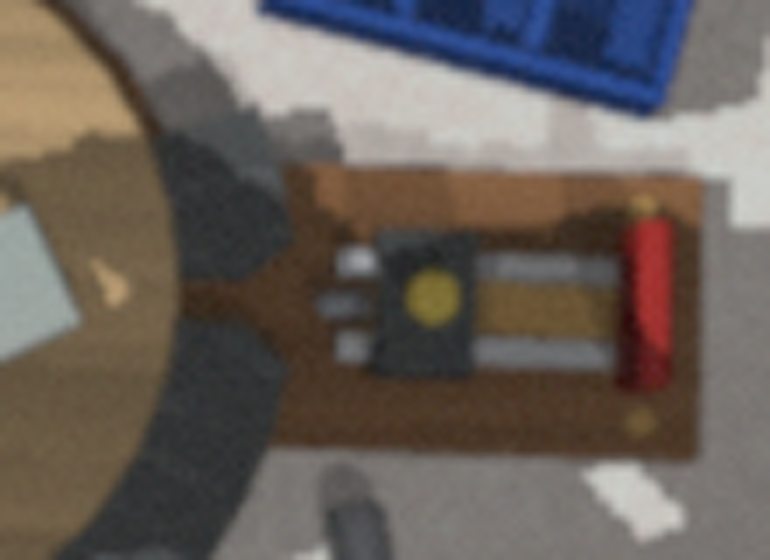

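View pics/s5.png

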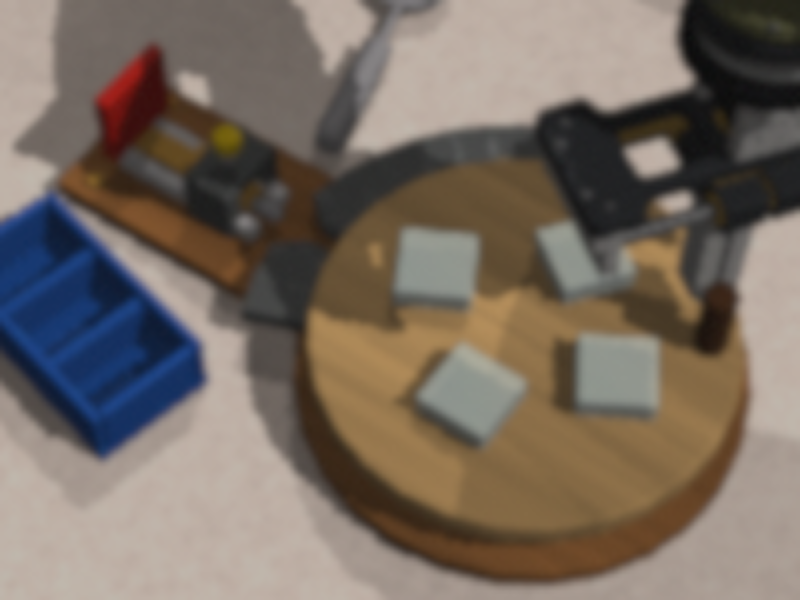

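```bash
python3 - <<'E'
from h import *
ct=ctrl.calibration("top")
def a(q,z):
    P=onz(ct,(230+q[0]/7-.43,160+q[1]/7-.43),z);d=P[:2]-ax;return (np.arctan2(d[1],d[0])+np.pi/2).round(4),np.hypot(*d).round(4)
for n,q,z in(("thr u",(190,277),.028),("thr l",(190,320),.028),("thr2 u",(240,275),.028),("thr2 l",(245,322),.028),("mouth u",(290,240),.028),("mouth l",(285,365),.028),("bolt",(320,304),.0275),("pin",(433,298),.072),("rods",(345,304),.028)):print(n,a(q,z))
rel([.4485,.1215,.074])
E
```

```text
thr u (np.float64(0.0345), np.float64(0.1159))
thr l (np.float64(-0.0803), np.float64(0.1163))
thr2 u (np.float64(0.036), np.float64(0.1314))
thr2 l (np.float64(-0.0739), np.float64(0.1333))
mouth u (np.float64(0.1066), np.float64(0.1476))
mouth l (np.float64(-0.1573), np.float64(0.1471))
bolt (np.float64(-0.0261), np.float64(0.1562))
pin (np.float64(-0.0268), np.float64(0.1871))
rods (np.float64(-0.0247), np.float64(0.1639))
t 6.1 p [0.5035 0.1982 0.0745] F [ 0.3  0.8 -0.3]
shift mm [ 0.5  2.3 94.3]
z heading -127.1
```

The notch centre sits at -0.022 rad and the bolt at -0.026 rad, so the turntable is square to within about 0.01 rad. I'll back off and rise.

```bash
python3 -m creep '{"hand":[1,1,1,1,1,1,1,1,1,1,1,1],"slide":[[0,0,0.006],[0,0,0.015],[0,0,0.025],[0,0,0.03],[-0.015,0,0.03],[-0.035,0,0.03],[-0.055,0,0.03],[-0.075,0,0.03],[-0.095,0,0.03],[-0.11,0,0.03],[-0.12,0,0.03],[-0.12,0,0.03]],"spin":[0,0,0,0,0,0,0,0,0,0,0,0]}'; python3 - <<'E'
from h import *
# push dir = base +y rotated psi
d=np.array([-np.sin(psi),np.cos(psi)])
f=ax-.255*d;print("face",f)
rel(np.r_[f-d*.05,.2],np.degrees(psi)-90)
E
```

```text
time_s: 7.1
ee_pos: [0.4859, 0.1741, 0.1963]
eef_rot: [2.494, 1.568, 0.276]
force: [0.2, 1.0, -0.4]
grip_width: 0.0007
face [ 0.55440034 -0.122449  ]
t 7.1 p [0.4859 0.1741 0.1963] F [ 0.2  1.  -0.4]
shift mm [ -3.7 262.8 235.7]
z heading -127.1
spin -35.9
```

```bash
python3 -m creep '{"hand":[1,1,1,1,1,1,1,1,1,1,1,1],"slide":[[-0.004,0.01,0.009],[-0.004,0.03,0.027],[-0.004,0.055,0.05],[-0.004,0.085,0.076],[-0.004,0.115,0.103],[-0.004,0.145,0.13],[-0.004,0.175,0.157],[-0.004,0.205,0.184],[-0.004,0.23,0.206],[-0.004,0.25,0.224],[-0.004,0.26,0.233],[-0.004,0.263,0.236]],"spin":[-2,-6,-10,-14,-18,-22,-26,-30,-33,-35,-36,-36]}'; python3 - <<'E'
from h import *
d=np.array([-np.sin(-.025),np.cos(-.025)])
f=ax-.255*d;print("face",f)
rel(np.r_[f-d*.035,.055],np.degrees(-.025)-90)
c=ctrl.calibration("wrist")
cv2.imwrite("pics/w6.png",ctrl.camera("wrist")[:,:,::-1])
im=ctrl.camera("scene")[:,:,::-1]
cv2.imwrite("pics/s6.png",im)
E
```

```text
time_s: 8.1
ee_pos: [0.5525, -0.1747, 0.1968]
eef_rot: [-1.824, 1.569, 2.868]
force: [-0.3, -0.1, 0.6]
grip_width: 0.0006
face [ 0.55312566 -0.12242032]
t 8.1 p [ 0.5525 -0.1747  0.1968] F [-0.3 -0.1  0.6]
shift mm [141.8  -0.4 -17.3]
z heading -91.2
spin 0.3
```

View pics/w6.png

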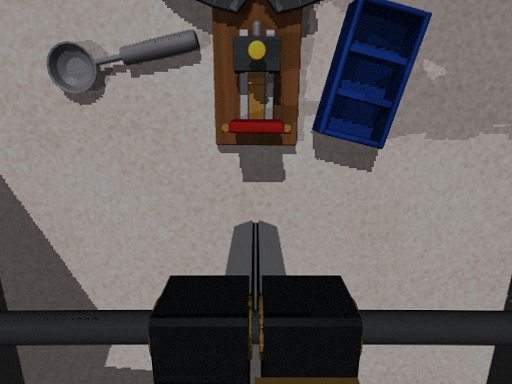

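View pics/s6.png

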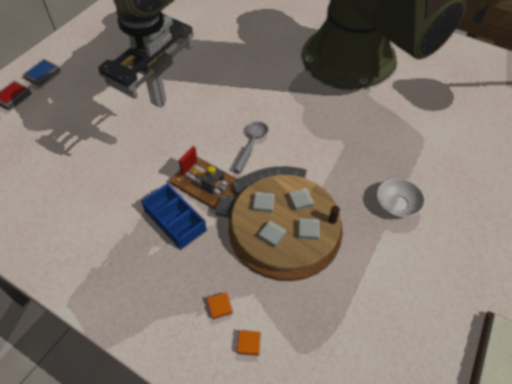

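The red tab at (257,127) is aligned with the fingers at (255,225). I'll descend behind it.

```bash
python3 -m creep '{"hand":[1,1,1,1,1,1,1,1,1,1,1,1],"slide":[[0.01,0,0],[0.025,0,0],[0.045,0,0],[0.065,0,0],[0.085,0,0],[0.105,0,0],[0.12,0,-0.005],[0.132,0,-0.01],[0.139,0,-0.015],[0.142,0,-0.017],[0.142,0,-0.017],[0.142,0,-0.017]],"spin":[0,0,0,0,0,0,0,0,0,0,0,0]}'; python3 - <<'E'
from h import *
d=np.array([-np.sin(-.025),np.cos(-.025)])
f=ax-.255*d
rel(np.r_[f-d*.008,.055],np.degrees(-.025)-90)
rel(np.r_[f+d*.037,.055],np.degrees(-.025)-90)
cv2.imwrite("pics/w7.png",ctrl.camera("wrist")[:,:,::-1])
E
```

```text
time_s: 9.2
ee_pos: [0.5537, -0.1554, 0.0571]
eef_rot: [1.206, 1.57, -0.383]
force: [0.6, -0.2, 0.9]
grip_width: 0.0004
t 9.2 p [ 0.5537 -0.1554  0.0571] F [ 0.6 -0.2  0.9]
shift mm [  2.1  -1.3 -25. ]
z heading -91.0
spin 0.4
t 9.2 p [ 0.5537 -0.1554  0.0571] F [ 0.6 -0.2  0.9]
shift mm [  2.1  -1.  -70. ]
z heading -91.0
spin 0.4
```

View pics/w7.png

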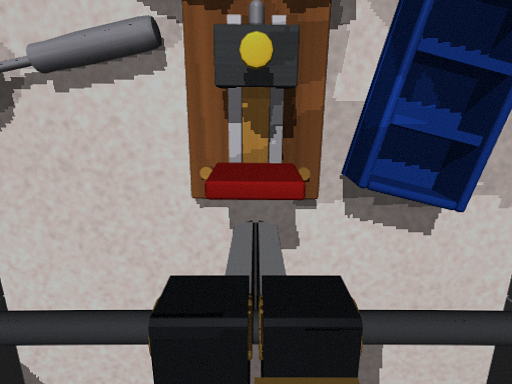

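```bash
python3 -m creep '{"hand":[1,1,1,1,1,1,1,1,1,1,1,1],"slide":[[0.001,-0.001,-0.006],[0.002,-0.001,-0.014],[0.002,-0.001,-0.02],[0.002,-0.001,-0.025],[0.002,-0.001,-0.03],[0.002,-0.001,-0.036],[0.002,-0.001,-0.042],[0.002,-0.001,-0.048],[0.002,-0.001,-0.053],[0.002,-0.001,-0.057],[0.002,-0.001,-0.06],[0.002,-0.001,-0.06]],"spin":[0,0,0,0,0,0,0,0,0,0,0,0]}'; python3 - <<'E'
from h import *
d=np.array([-np.sin(-.025),np.cos(-.025)])
rel(np.r_[ax-.255*d+d*.037,.055])
cv2.imwrite("pics/w8.png",ctrl.camera("wrist")[:,:,::-1])
im=ctrl.camera("scene")[:,:,::-1]
cv2.imwrite("pics/s8.png",cv2.resize(im[135:285,155:355],None,fx=4,fy=4,interpolation=cv2.INTER_CUBIC))
E
```

```text
time_s: 10.25
ee_pos: [0.5537, -0.0955, 0.0546]
eef_rot: [0.575, 1.569, -1.014]
force: [0.8, -6.5, -1.2]
grip_width: 0.0004
t 10.25 p [ 0.5537 -0.0955  0.0546] F [ 0.8 -6.5 -1.2]
shift mm [ -0.4   0.1 -10.1]
z heading -91.1
```

View pics/w8.png

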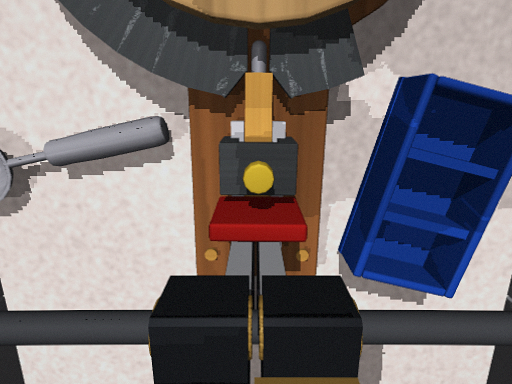

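View pics/s8.png

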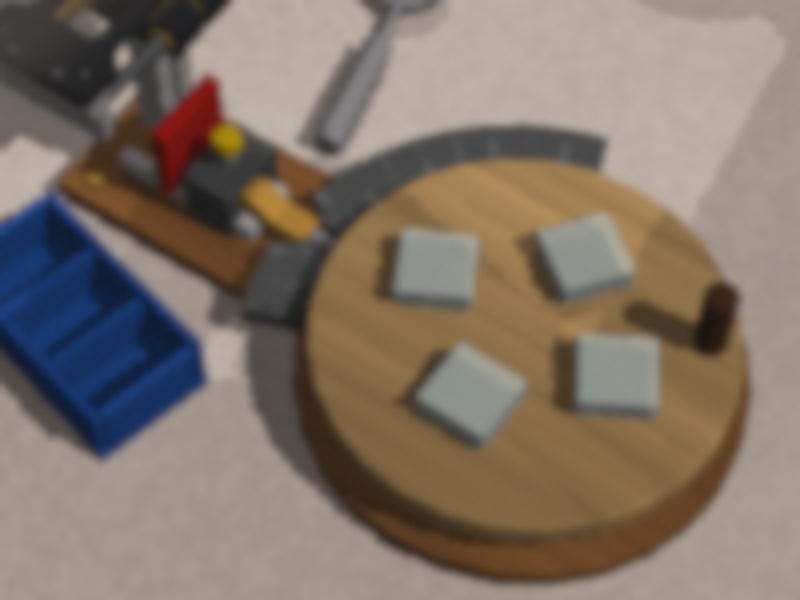

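The bolt is in the notch at (258,55) in the wrist view and the force is 6.5 N. I'll push on slowly towards the end stop.

```bash
python3 -m creep '{"hand":[1,1,1,1,1,1],"slide":[[0,0,-0.002],[0,0,-0.004],[0,0,-0.006],[0,0,-0.007],[0,0,-0.007],[0,0,-0.007]],"spin":[0,0,0,0,0,0]}'; python3 -m creep '{"hand":[1,1,1,1,1],"slide":[[0,0,-0.001],[0,0,-0.002],[0,0,-0.003],[0,0,-0.003],[0,0,-0.003]],"spin":[0,0,0,0,0]}'
```

```text
time_s: 10.85
ee_pos: [0.5539, -0.089, 0.0546]
eef_rot: [0.608, 1.569, -0.981]
force: [0.6, -8.0, -2.2]
grip_width: 0.0006
time_s: 11.27
ee_pos: [0.5539, -0.0886, 0.0547]
eef_rot: [0.263, 1.566, -1.327]
force: [-0.4, -26.3, -3.3]
grip_width: 0.0004
```

The force rose to 26 N with the tool stalled, so the slide is against its end stop. I'll let it go by backing straight out.

```bash
python3 -m creep '{"hand":[1,1,1,1,1,1,1,1,1,1,1,1],"slide":[[0,0,0.004],[0,0,0.008],[0,0,0.012],[0,0,0.017],[0,0,0.023],[0,0,0.03],[0,0,0.04],[0,0,0.05],[0,0,0.06],[0,0,0.065],[0,0,0.07],[0,0,0.07]],"spin":[0,0,0,0,0,0,0,0,0,0,0,0]}'; python3 -m creep '{"hand":[1,1,1,1,1,1,1,1,1,1,1,1],"slide":[[-0.01,0,0],[-0.025,0,0],[-0.045,0,0],[-0.065,0,0],[-0.085,0,0],[-0.105,0,0],[-0.12,0,0],[-0.132,0,0],[-0.139,0,0],[-0.142,0,0],[-0.142,0,0],[-0.142,0,0]],"spin":[0,0,0,0,0,0,0,0,0,0,0,0]}'; python3 - <<'E'
from h import *
cv2.imwrite("pics/w9.png",ctrl.camera("wrist")[:,:,::-1])
im=ctrl.camera("scene")[:,:,::-1]
cv2.imwrite("pics/s9.png",cv2.resize(im[135:285,155:355],None,fx=4,fy=4,interpolation=cv2.INTER_CUBIC))
im=ctrl.camera("top")[:,:,::-1];cv2.imwrite("pics/t9f.png",im)
cv2.imwrite("pics/t9.png",cv2.resize(im[100:300,100:340],None,fx=3,fy=3,interpolation=cv2.INTER_CUBIC))
E
```

```text
time_s: 12.27
ee_pos: [0.5523, -0.1565, 0.0544]
eef_rot: [-1.522, 1.571, -3.113]
force: [1.1, 0.5, 0.6]
grip_width: 0.0002
time_s: 13.27
ee_pos: [0.5521, -0.1555, 0.1957]
eef_rot: [-1.909, 1.57, 2.785]
force: [-0.2, -0.1, -0.6]
grip_width: 0.0006
```

View pics/w9.png

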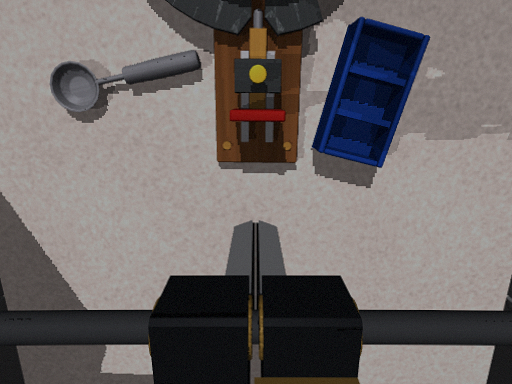

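View pics/s9.png

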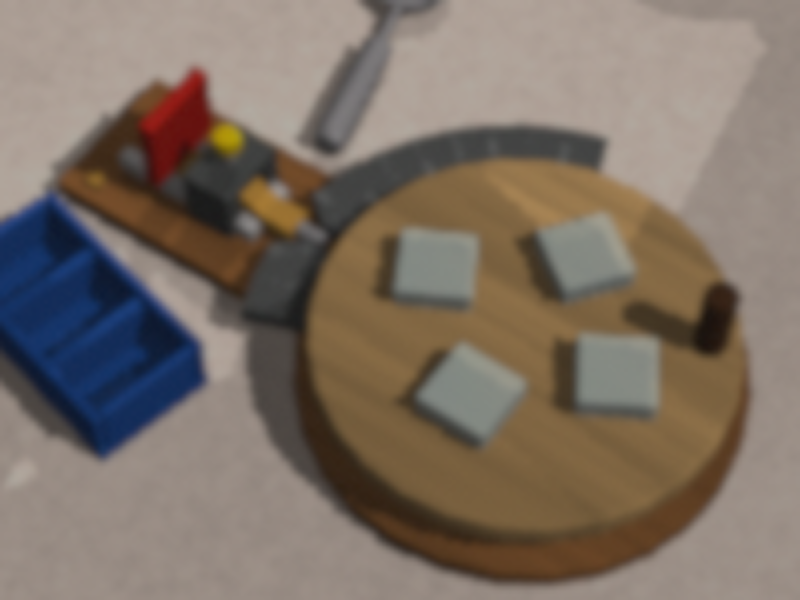

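View pics/t9.png

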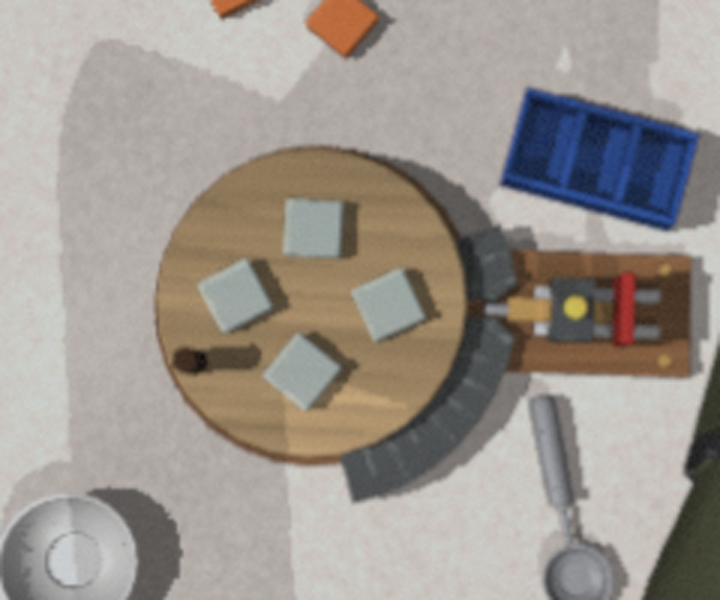

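Next I'll work out the slide travel, the turntable angle and any drift of the bystanders.

```bash
python3 - <<'E'
from h import *
ct=ctrl.calibration("top")
def red(f):
    im=cv2.imread(f);H,S,V=cv2.split(cv2.cvtColor(im,cv2.COLOR_BGR2HSV))
    return big(((H<5)|(H>172))&(S>150)&(V>60))[0][0][0],big((H>105)&(H<125)&(S>130))[0][0][0]
a,b=red("pics/top0.png"),red("pics/t9f.png");print(a,b)
print("slide",onz(ct,b[0],.078)-onz(ct,a[0],.078),"mold px",np.subtract(b[1],a[1]))
P=onz(ct,(100+188/3,100+361/3),.091);d=P[:2]-ax;print("theta",np.arctan2(d[1],d[0])-np.radians(120)+.025)
im0,im1=cv2.imread("pics/top0.png"),cv2.imread("pics/t9f.png")
print(ctrl.get_obs()["force"].round(1))
E
```

```text
((np.float64(322.0), np.float64(203.4)), (np.float64(299.6), np.float64(152.5))) ((np.float64(307.8), np.float64(202.6)), (np.float64(299.7), np.float64(152.5)))
slide [0.00144661 0.02923836 0.        ] mold px [0.1 0. ]
theta 0.03761013070189687
[-1.5  0.1 -0. ]
```

```bash
python3 - <<'E'
from h import *
im=cv2.imread("pics/t9f.png");cv2.imwrite("pics/t9z.png",cv2.resize(im[160:240,230:340],None,fx=7,fy=7,interpolation=cv2.INTER_CUBIC))
E
```

```text
(no output)
```

View pics/t9z.png

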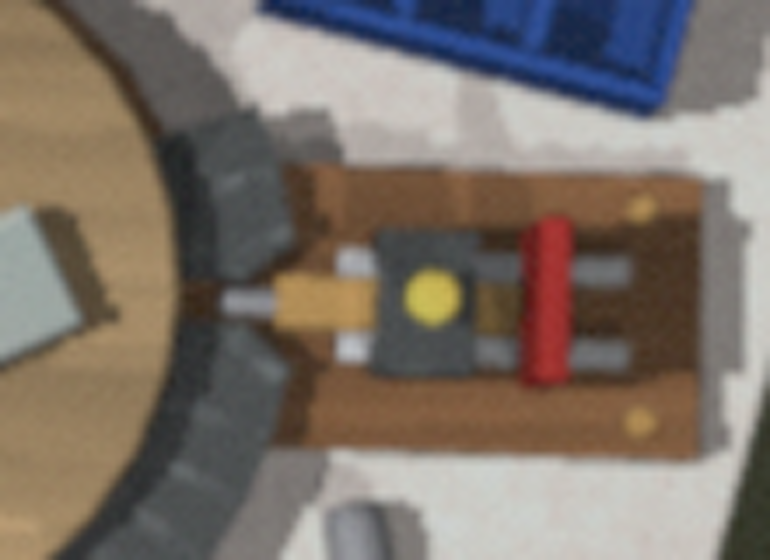

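```bash
python3 - <<'E'
from h import *
a,b=[cv2.Canny(cv2.GaussianBlur(cv2.imread(f,0),(3,3),0),30,90) for f in("pics/top0.png","pics/t9f.png")]
a,b=[cv2.GaussianBlur(x,(5,5),0) for x in(a,b)]
for n,(x0,y0,x1,y1) in dict(burn=(274,228,308,308),dish=(96,262,150,312),mold=(264,126,336,178)).items():
    r=cv2.matchTemplate(b[y0-8:y1+8,x0-8:x1+8],a[y0:y1,x0:x1],cv2.TM_CCOEFF_NORMED)
    _,v,_,p=cv2.minMaxLoc(r);print(n,round(v,2),"shift px",p[0]-8,p[1]-8)
E
```

```text
burn 0.92 shift px 0 0
dish 0.83 shift px 0 0
mold 0.64 shift px 0 0
```

Everything checks out, so I'm handing in.

```bash
python3 -c "
from station import ctrl
print(ctrl.hand_in(), ctrl.get_obs()['time_s'])"
```

```text
the job is handed in; nothing more can be done
the job is handed in; nothing more can be done
```

The turntable is locked and the job is handed in, with about 13.5 s of the 54 s used when I made the last move and took the last pictures. I pushed the peg round clockwise by about 0.85 rad with the closed fingers. Then I pushed the red tab in until it stalled on its end stop at about 26 N, backed straight out and lifted clear.

**Last checks:**
- **Slide:** its travel from the top camera is about 29 mm, which matches the 30 mm latch. The pin head appears to be down, but I did not measure its height.
- **Turntable:** in the enlarged top view the bolt is in the middle of the notch, square within about 0.01 rad. A rough estimate from one picture of the peg disagreed, giving 0.038 rad. That is still inside the 0.05 limit, and I trusted the notch view more.
- **Blocks:** all four look flat on the disc. I judged this by eye from the pictures.
- **Mold, dish and burnisher:** none shows any shift in the top view, though the edge match for the mold was weaker (0.64).
- **Robot:** it was clear of everything at the end.

One early move command had a wrong number of rows. It was refused whole, so nothing moved.

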